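# Knock a sanding drum out of its taper and lock it on the sander spindle

### The arm

A 6-joint arm with a two-finger parallel gripper is mounted at the origin on the work surface; the furniture and walls round the work are solid. World frame = base frame: x ahead of the robot, y to its left, z up, the work surface at z = 0. Lengths are in m, angles in degrees, forces in N, time in s.
With the tool pointing down it reaches from about 0.325 to 0.85 m from the base axis. Payload 15.5 kg.
Tool frame: the origin (TCP) lies at the very end of the fingers, on their centre line; the grasp point (between the pads) lies 19 mm behind it; z points along the fingers, y is the line along which they close (so a half turn about z gives the same grasp; the last joint's range is limited). The gripper opens to 91 mm and grips with 3 to 60 N. Pads are 32 mm wide; open, the fingers measure 118 mm over their backs; the gripper's body (76 mm by 178 mm) begins 60 mm behind the grasp point.
Start: joints at [-78.753, 28.281, 77.091, -0, 74.628, -5.472], TCP at [0.18, -0.599, 0.214] pointing down, gripper open.
Joint ranges: [-166.48, 166.48], [-47.26, 123.95], [12.59, 153.08], [-70.14, 250.14], [6.76, 159.57], [-176.63, 176.63]. Speed limits (degrees/s): [108.29, 108.29, 147.25, 172.46, 172.46, 172.46].

### API

Orientations are given as a 3x3 rotation matrix whose columns are the frame's x, y, z axes.
In Python, from rig import r gives the robot as it stands. The module is installed in compiled form; this text tells all that it offers.
- The arm moves only by the tool servo_tool, never from a script. Its argument "increments" is text: rows parted by semicolons, each of 7 numbers parted by spaces: the opening, from 0 (shut) to 1 (fully open), then the shift along the tool's x, y, z in mm, then the turn, a rotation vector about the tool's x, y, z in rad. A call has 1 to 5 rows; each row is the pose to reach, as a shift and turn from the pose commanded when the call began, along the tool's axes at that moment; what a row does not reach only later rows make up. A row lasts 1/8 s, in which the tool goes at most 62.5 mm and 10.7 degrees, less where a joint would pass 70% of its speed; a pose out of reach is approached as far as the arm can. A call with a gripper value outside its range is refused whole. The fingers move at their own pace and stop on an object; "grip_force" is the grip in N (left out, the last holds). Time passes only in rows, so rows that repeat a pose let the fingers close. It gives the time, the measured TCP pose, the force, the opening and the grip force at its end, in the units of the state.
- r.sense(): the state, without advancing time (a new reading comes with each control period).
- r.get_image(name): name is "scene" or "top"; returns a dict with "image" (400x640x3 uint8, blue, green, red), "z_map" (400x640 float32, m along the optical axis (not along the pixel's ray), 0 where there is no reading), "mtx" (3x3 intrinsics, pixels), "position" and "attitude" of the camera in the world. Camera axes: x right, y down, z forward; pixel columns grow to the right and rows downward; lengths in m; the calibration is good to about 2 mm. A picture is of the moment at which its call begins.
- r.sign_off(): hands the job in; it is judged then, once.
The state is a dict: "t": time; "q": joint angles; "qd": joint speeds; "joint_efforts": joint torques, N m; "eef_pos": TCP position; "eef_rot": TCP orientation; "force": force on the tool from outside, world axes, zero at the start; "ft_torque": the same for the moment, N m; "opening": opening from 0.0 (shut) to 1.0 (fully open); "grip_force": force on a finger pad.
Only numpy, scipy, OpenCV 4.12 (cv2) and the standard library are available. Lean on these libraries where they do the work, as an engineer would, in place of code of your own. Each camera call takes 0.05 s, during which the arm holds its last target. There are 200 camera calls.

### The job

The sanding drum sits stuck by its tapered shank in the blue knock-out stand: free it by driving the orange-handled wedge through the slot under it until the handle meets the stand, without gripping or pulling at the drum before the wedge has raised it. Then carry the drum to the grey sander spindle, enter its two lugs through the gaps in the spindle nose, push it down against the spring and twist it about a quarter turn so that it stays locked when you let go. The wedge may stay in the slot; leave the other things on the bench where they are.

Things in the scene. Friction and masses are not known exactly. Their poses are not given: they have to be found in the camera images.
- stand: Blue and steel knock-out stand, fixed. Origin on the bench under the sleeve's axis; x is the direction in which the wedge is driven. Steel base plate 10 mm thick, 70 mm wide, from 205 mm behind (-x) to 60 mm ahead of the origin; the wedge slides in over its long part. The sleeve on top is 56 mm across, its top 84 mm above the bench.
- slot_mouth (a point): Middle of the slot's entry, on its floor (the base plate), 28 mm to -x of the sleeve's axis, 10 mm above the bench; axes as the stand's. The slot is a straight tunnel along x between two blue cheeks (56 mm long, 60 mm over both), 16 mm wide, 28 mm high, open at both ends; it passes under the sleeve's tapered bore. Driving takes up to about 20 N.
- drum: Sanding drum on a tapered shank, loose, 0.32 kg, 139 mm tall. Origin at the shank's lower end, z up its axis, x through its two lugs. Tang 12 mm across up to 16 mm, shank 24 to 32 mm across up to 60 mm, then collar, neck, drum. Seated in the stand its lower end is 26 mm above the bench, 16 over the slot's floor, stuck by its taper; the wedge, fully in, lifts it 6 mm.
- drum_grip (a point): Where to grip: centre of the red-brown sanding cylinder (40 mm across, 48 mm tall, a nut 9 mm high on top), 106 mm above the shank's lower end; axes as the drum's.
- drum_lugs (a point): On the drum's axis at the middle of the dark collar (38 mm across, 8 mm high), 64 mm above the shank's lower end. Two brass lugs (10 mm wide, 8 mm high, reaching 27 mm from the axis) stick out of the collar to +x and -x; a half turn looks the same. Axes as the drum's.
- wedge_grip (a point): Middle of the wedge's orange handle, 21 mm above its underside. Handle 95 mm long (60 mm to the front, 35 mm to the rear of this point), 26 mm wide, 42 mm high. x points along the wedge to its tip, z up. Loose, 0.18 kg, lies on its flat underside.
- wedge_tip (a point): Thin end of the wedge, 180 mm ahead of the grip along x, 6 mm above the underside. The steel blade is 10 mm thick, flat underneath; it is 12 mm high at the tip, rises to 22 mm at 90 mm from the tip and stays so up to the handle, which begins 120 mm from the tip.
- spindle: Grey sander spindle, fixed, does not turn, foot 120 x 110 mm. Origin on the bench under its vertical axis. Cup 76 mm across. The drum is locked once its lugs have gone down through the gaps and it has been twisted, either way, more than 50 degrees up to a quarter turn, so that they lie under the lips; not twisted, it springs back up.
- nose_top (a point): Centre of the nose, level with the top of its lips, 103 mm above the bench; axes as the spindle's. Two steel lips (6 mm thick, ring opening 42 mm across) with two gaps, about 14 mm wide at the inner edge and wider outward, at +x and -x (yellow tabs below them) that let the lugs through.
- groove (a point): On the spindle's axis at the floor of the lugs' groove, 85 mm above the bench, 12 mm below the lips' undersides. Lugs pressed down to it: the drum's lower end is 25 mm above the bench. Let go when twisted, the spring lifts the drum until the lugs bear on the lips, lower end 29 mm above the bench.
- plunger (a joint): Spring plunger under the drum's lower end in the spindle, m pressed down, 0 to 0.02. At 0 it carries the drum's lower end 43 mm above the bench (lugs just at the top of the lips), pushing up with 5 N; 8.6 N with the lugs on the groove's floor (0.018). The lugs clear the lips beyond 0.014.
- walnut_offcut: bystander: dark brown wood offcut 120 x 45 x 28 mm
- cork_block: bystander: cork sanding block 116 x 64 x 32 mm
- red_block: bystander: reddish wood block 70 x 50 x 50 mm
- glue: bystander: yellow glue bottle with orange cap, 202 mm tall
- calliper_1: bystander: calliper, 235 x 92 x 11 mm, lying flat
- plane: bystander: block plane 160 x 50 x 54 mm
Mind the look-alikes: they are no part of the job. Leave any purple look-alike of the part that bears wedge_grip alone. Of the things that look like the spindle, take the one that is nearest to the robot's base at the start.

How it is judged:
By the outcome, as a careful person would: the job done as asked, in the order asked, and still so for the second after the job is handed in, with the robot touching nothing.
It also fails if it takes over 59 s, if anything falls off the work surface, if the arm or the gripper's body presses on something with over 40 N, if the wrist force passes 120 N, or if a joint passes its speed limit or range.

## Working session

There is one attempt and no reset: what is moved stays moved. The work goes in short steps, Python scripts to look and compute and a tool call to move; the robot and the scene stay as the last step left them, time stands still between calls to the robot, and variables do not carry over. Pictures are saved under pics/ and viewed, at most 10 in all, crops included, and the job is handed in when it is done.

Besides the shell and the picture viewer there is one more tool, called after "Emit:" as a command line: name --argument value ..., lists and objects as JSON in quotes. servo_tool: Moves the arm, as the interface text tells. Its arguments: {"type":"object","properties":{"increments":{"type":"string"},"grip_force":{"type":"number"}},"required":["increments"]}

```bash
mkdir -p pics; cat > h.py <<'E'
import numpy as np, cv2
from rig import r
def pts(d):
    z=d["z_map"];K=np.array(d["mtx"]);v,u=np.mgrid[:z.shape[0],:z.shape[1]]
    P=np.stack([(u-K[0,2])/K[0,0]*z,(v-K[1,2])/K[1,1]*z,z],-1)
    A=np.array(d["attitude"]).reshape(3,3)
    W=P@A.T+np.array(d["position"]); W[z<=0]=np.nan
    return W
E
python3 - <<'E'
from h import *
for n in("scene","top"):
    d=r.get_image(n);cv2.imwrite(f"pics/{n}0.png",d["image"]);np.savez(f"{n}0.npz",**{k:np.array(v) for k,v in d.items()})
    print(n,d["mtx"],d["position"],d["attitude"])
print(r.sense())
E
```

```text
scene [[412.5172984    0.         326.01362911]
 [  0.         412.5172984  206.15923435]
 [  0.           0.           1.        ]] [-0.21586598  0.53286483  0.98265707] [[-0.57250399 -0.55616233  0.60243061]
 [-0.81965616  0.37023985 -0.43713411]
 [ 0.02007371 -0.74404699 -0.66782567]]
top [[414.76003091   0.         320.74141919]
 [  0.         414.76003091 198.02738874]
 [  0.           0.           1.        ]] [ 0.43677861 -0.02832622  1.29975872] [[ 2.50513223e-03 -9.95411234e-01  9.56566789e-02]
 [-9.99996856e-01 -2.48311730e-03  3.49181096e-04]
 [-1.10052031e-04 -9.56572529e-02 -9.95414325e-01]]
{'t': 0.1, 'q': array([-7.87542036e+01,  2.83106077e+01,  7.71233655e+01,  1.74842682e-04,
        7.46275557e+01, -5.47308129e+00]), 'qd': array([-0.00209482, -0.00235614, -0.03521923, -0.02184034, -0.04235343,
       -0.05910412]), 'joint_efforts': array([ 3.36561636e-03, -8.80239201e+01, -3.82544303e+01,  7.09011010e-02,
        4.81744087e-02, -3.34797789e-05]), 'eef_pos': array([ 0.17972214, -0.59825322,  0.21340693]), 'eef_rot': array([[ 9.57728008e-01,  2.87675199e-01, -2.06540755e-04],
       [ 2.87675254e-01, -9.57727434e-01,  1.05383661e-03],
       [ 1.05352909e-04, -1.06870550e-03, -9.99999423e-01]]), 'force': array([ 0.42191411, -0.44861934, -0.0498349 ]), 'ft_torque': array([-0.00985118, -0.01543194,  0.02744808]), 'grip_force': 0.0, 'opening': 1.0015792025250951}
```

View pics/scene0.png

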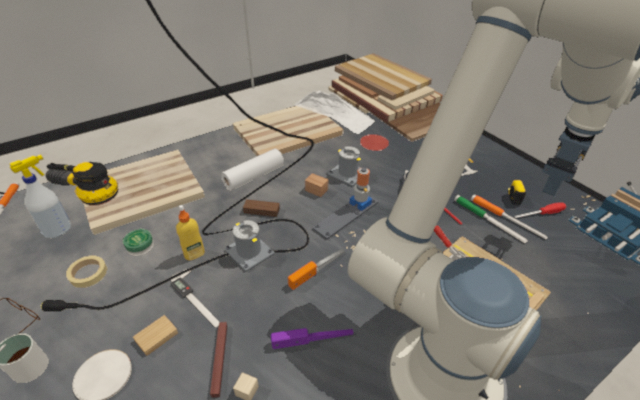

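View pics/top0.png

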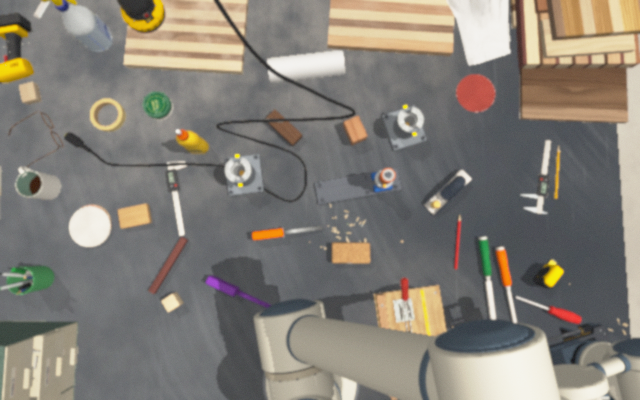

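Top view: two spindles at (242,172) and (408,122); orange wedge handle (268,235), blade towards (325,229); purple look-alike at (225,287); the stand's plate (320-400,188) with sleeve and drum at (386,178). The orange wedge is the one to use, and spindle (242,172) looks nearest to the base. I'll measure both.

```bash
cat > m.py <<'E'
from h import *
T=dict(np.load("top0.npz"));S=dict(np.load("scene0.npz"))
out={}
for n,d in(("top",T),("scene",S)):
    W=pts(d);hsv=cv2.cvtColor(d["image"],cv2.COLOR_BGR2HSV);H,s,V=[hsv[...,i].astype(int) for i in range(3)]
    X,Y,Z=W[...,0],W[...,1],W[...,2]
    def comps(m,name,mn=12):
        k,L,st,c=cv2.connectedComponentsWithStats(m.astype(np.uint8))
        for i in range(1,k):
            if st[i,4]>=mn:
                q=W[L==i];q=q[~np.isnan(q[:,0])]
                print(n,name,st[i],np.round(c[i]),"med",np.round(np.median(q,0),4),"min",np.round(np.percentile(q,2,0),4),"max",np.round(np.percentile(q,98,0),4))
    reg=(X>.2)&(X<.8)&(Y>-.4)&(Y<.35)
    comps((H>5)&(H<18)&(s>180)&(V>120)&reg,"orange")
    comps((H>20)&(H<33)&(s>150)&(V>120)&reg,"yellow",4)
    comps((H>98)&(H<118)&(s>130)&(V>60)&reg,"blue")
    comps(((H<10)|(H>172))&(s>90)&(V>60)&reg&(Z>.1),"red",5)
    comps((Z>.09)&(Z<.112)&(s<60)&reg,"nose")
    comps((Z>.004)&(Z<.018)&(s<110)&reg,"plate",200)
E
python3 m.py
python3 - <<'E'
import cv2
a=cv2.imread("pics/top0.png")[90:270,200:440]
cv2.imwrite("pics/c1.png",cv2.resize(a,None,fx=3.3,fy=3.3,interpolation=2))
E
```

```text
top orange [185 132   3   7  15] [186. 135.] med [0.7213 0.3482 0.1639] min [0.7125 0.3465 0.1587] max [0.7299 0.3496 0.1723]
top orange [252 228  31  12 256] [267. 234.] med [0.4481 0.1344 0.0422] min [0.4333 0.0896 0.0012] max [0.4639 0.1771 0.0472]
top yellow [188 131  20  22 256] [197. 142.] med [0.7153 0.3357 0.1073] min [0.7013 0.3294 0.0182] max [0.7363 0.349  0.1454]
top yellow [412 132   4   4  12] [414. 134.] med [ 0.7453 -0.3036  0.0948] min [ 0.7406 -0.3073  0.0921] max [ 0.7503 -0.2977  0.0965]
top yellow [235 154   5   4  14] [237. 155.] med [0.6794 0.2226 0.0911] min [ 0.6733  0.2164 -0.0017] max [0.7018 0.2405 0.0955]
top yellow [238 183   5   4  16] [240. 184.] med [0.5921 0.2095 0.0927] min [0.5874 0.2034 0.0756] max [0.5965 0.2149 0.0973]
top yellow [420 290   4   8  20] [422. 293.] med [ 0.2694 -0.3365  0.0177] min [ 0.2589 -0.3401  0.0139] max [ 0.2795 -0.3308  0.0233]
top yellow [422 299   6  19  53] [424. 309.] med [ 0.2241 -0.3413  0.0195] min [ 0.2002 -0.3491  0.0134] max [ 0.2495 -0.3347  0.0233]
top blue [372 173   3   6  13] [373. 175.] med [ 0.6293 -0.188
[... 2661 characters left out ...]
.0712 0.0903] max [0.7807 0.1328 0.1119]
scene nose [358 185  10   4  19] [362. 187.] med [ 0.5969 -0.2028  0.0962] min [ 0.588  -0.222   0.0904] max [ 0.6112 -0.1992  0.1014]
scene nose [233 221  27  21 282] [246. 231.] med [0.6207 0.2174 0.0998] min [0.5923 0.1799 0.0908] max [0.6613 0.2509 0.1044]
scene plate [313 197  66  42 818] [341. 219.] med [ 0.5829 -0.1079  0.0077] min [ 0.5426 -0.2651  0.0045] max [ 0.6241 -0.0158  0.0137]
scene plate [205 219 105  52 830] [258. 251.] med [0.5969 0.2122 0.0088] min [0.5471 0.0217 0.0044] max [0.7009 0.3303 0.0157]
scene plate [452 237  34  20 254] [470. 247.] med [ 0.2426 -0.3697  0.0155] min [ 0.2025 -0.3943  0.0118] max [ 0.2824 -0.3431  0.0178]
```

View pics/c1.png

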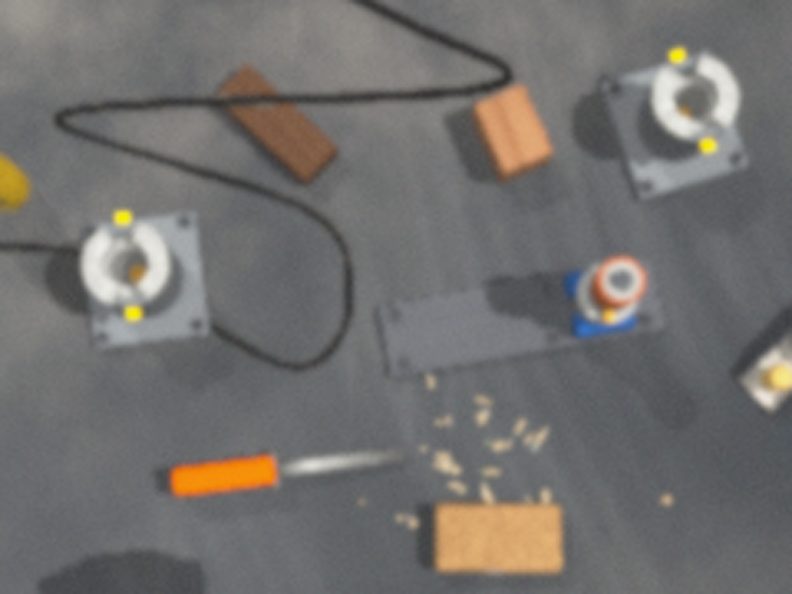

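Named candidates: spindle A at top (238,170), about (0.63, 0.22), 0.67 m from the base. Spindle B at (409,124) is about 0.82 m away, so A is the one. The crop confirms the orange handle with its steel blade pointing right, and the drum in the blue stand at crop (615,285). One brass lug shows at crop (610,317). I'll refine these with rays from both views.

```bash
cat >> h.py <<'E'
def ray(d,uv,z):
    uv=np.atleast_2d(np.asarray(uv,float));K=np.array(d["mtx"]);A=np.array(d["attitude"]).reshape(3,3);p=np.array(d["position"])
    D=np.c_[(uv[:,0]-K[0,2])/K[0,0],(uv[:,1]-K[1,2])/K[1,1],np.ones(len(uv))]@A.T
    return (p+D*((z-p[2])/D[:,2])[:,None])
def proj(d,P):
    K=np.array(d["mtx"]);A=np.array(d["attitude"]).reshape(3,3)
    c=(np.atleast_2d(P)-np.array(d["position"]))@A;c=c@K.T
    return c[:,:2]/c[:,2:]
def hsvof(d):
    h=cv2.cvtColor(d["image"],cv2.COLOR_BGR2HSV).astype(int);return h[...,0],h[...,1],h[...,2]
def maskpix(m):
    v,u=np.nonzero(m);return np.c_[u,v]
def rect(P):  # world points, returns centre,size,long axis angle
    R=cv2.minAreaRect((P[:,:2]*1000).astype(np.float32));b=cv2.boxPoints(R)/1000
    e=b[1]-b[0],b[2]-b[1];L=max(e,key=np.linalg.norm)
    return np.mean(b,0),sorted([np.linalg.norm(x) for x in e]),np.degrees(np.arctan2(L[1],L[0]))
E
cat > m2.py <<'E'
from h import *
for n in("top","scene"):
    d=dict(np.load(n+"0.npz"));W=pts(d);X,Y,Z=W[...,0],W[...,1],W[...,2];H,s,V=hsvof(d)
    # plate
    m=((Z>.005)&(Z<.017)&(X>.53)&(X<.66)&(Y>-.3)&(Y<0)).astype(np.uint8)
    k,L,st,c=cv2.connectedComponentsWithStats(m);i=1+np.argmax(st[1:,4])
    print(n,"plate",rect(ray(d,maskpix(L==i),.01)),"bench z",np.nanmedian(Z[(X>.4)&(X<.7)&(Y>-.2)&(Y<.2)]))
    # wedge handle / blade
    m=(H>3)&(H<20)&(s>150)&(V>100)&(X>.4)&(X<.5)&(Y>.05)&(Y<.2)
    mt=m&(Z>.037);print("handle",rect(ray(d,maskpix(mt),.042)),mt.sum(), np.mean(ray(d,maskpix(mt),.042),0))
    m=(Z>.007)&(Z<.03)&(s<90)&(X>.4)&(X<.5)&(Y>-.08)&(Y<.09)
    q=ray(d,maskpix(m),.02);print("blade",rect(q),q[np.argmin(q[:,1])],m.sum())
    # nose A ring
    m=(Z>.097)&(Z<.109)&(X>.57)&(X<.70)&(Y>.16)&(Y<.28)
    p=maskpix(m);q=ray(d,p,.103)[:,:2];h=cv2.convexHull((q*1000).astype(np.float32))
    print("nose",cv2.minEnclosingCircle(h),cv2.fitEllipse(h),q.mean(0))
    for b in((0.64,.72),(.57,.61)):
        w=np.clip(s-100,0,None)*((H>18)&(H<36)&(X>b[0])&(X<b[1])&(Y>.19)&(Y<.25))
        if w.sum():
            v,u=np.nonzero(w);ww=w[v,u];c=[(u*ww).sum()/ww.sum(),(v*ww).sum()/ww.sum()];print(" tab",c,ray(d,c,.094),W[int(c[1]),int(c[0])])
    # drum
    m=(Z>.14)&(X>.55)&(X<.66)&(Y>-.27)&(Y<-.15);q=W[m];print("drum top pts",np.round(np.nanmedian(q,0),4),m.sum())
    p=maskpix((Z>.142)&(Z<.160)&m);q=ray(d,p,.156);print("cyl top",cv2.minEnclosingCircle((q[:,:2]*1000).astype(np.float32)),q.mean(0))
    p=maskpix((Z>.161)&m);q=ray(d,p,.165);print("nut",q.mean(0),len(q))
    p=maskpix((Z>.078)&(Z<.1)&(X>.55)&(X<.66)&(Y>-.27)&(Y<-.15));
    x0,y0=proj(d,[[.6,-.2,.12]])[0].astype(int);c=d["image"][y0-30:y0+30,x0-30:x0+30];cv2.imwrite(f"pics/drum_{n}.png",cv2.resize(c,(380,380),interpolation=2))
    print("crop origin",x0-30,y0-30)
cv2.imwrite("pics/c2.png",np.hstack([cv2.imread("pics/drum_top.png"),cv2.imread("pics/drum_scene.png")]))
E
python3 m2.py
```

```text
top plate (array([ 0.59725726, -0.14236148], dtype=float32), [np.float32(0.07541739), np.float32(0.26520893)], np.float32(-79.99189)) bench z 0.001514144820665031
handle (array([0.44751528, 0.13409993], dtype=float32), [np.float32(0.025054608), np.float32(0.092630014)], np.float32(-82.74041)) 253 [0.44762093 0.1337572  0.042     ]
blade (array([0.44626507, 0.00609431], dtype=float32), [np.float32(0.09419517), np.float32(0.16391344)], np.float32(-86.28105)) [ 0.46104618 -0.0750746   0.02      ] 148
nose ((629.8740234375, 215.5394744873047), 41.02635955810547) ((631.421875, 214.92306518554688), (74.96817016601562, 80.26817321777344), 108.39314270019531) [0.63366539 0.21563481]
 tab [np.float64(236.95622688039458), np.float64(156.02589395807644)] [[0.67647699 0.21951399 0.094     ]] [0.67712068 0.2229352  0.09111737]
 tab [np.float64(240.03327495621716), np.float64(184.42089900758901)] [[0.592107   0.20865632 0.094     ]] [0.5941678  0.21001917 0.08769881]
drum top pts [ 0.6101 -0.212   0.1577] 170
cyl top ((610.5364990234375, -213.08670043945312), 20.861522674560547) [ 0.60958804 -0.21
[... 577 characters left out ...]
.02      ] 143
nose ((625.3168334960938, 216.7932586669922), 39.351016998291016) ((624.6197509765625, 216.38290405273438), (74.99148559570312, 77.34552764892578), 20.75198745727539) [0.62420217 0.21626358]
 tab [np.float64(237.60493827160494), np.float64(223.64197530864197)] [[0.67013319 0.22246999 0.094     ]] [ 0.77201611  0.18849521 -0.00420104]
 tab [np.float64(254.0354267310789), np.float64(239.4694041867955)] [[0.58288874 0.21183946 0.094     ]] [0.58856876 0.20946275 0.08964099]
drum top pts [ 0.5994 -0.2083  0.1535] 104
cyl top ((597.37890625, -208.0479278564453), 25.698013305664062) [ 0.59627372 -0.20549193  0.156     ]
nut [ 0.60262121 -0.21076334  0.165     ] 9
crop origin 330 151
```

View pics/c2.png

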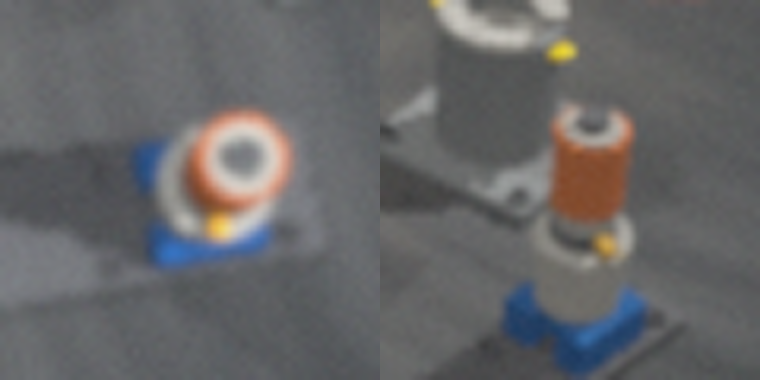

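The enlarged view shows the drum in the blue stand, with a brass lug at about (384.4,185.7) in top and (365.5,189.5) in scene. The slot runs along about -80°. The two cameras disagree by a constant ~8 mm in x, so I'll settle that with the wedge in the hand, whose pose I'll know.

```bash
cat > plan.py <<'E'
from h import *
from scipy.spatial.transform import Rotation as Ro
def Rd(yaw):
    a=np.radians(yaw);x=np.array([np.cos(a),np.sin(a),0]);z=np.array([0,0,-1.]);return np.c_[x,np.cross(z,x),z]
def plan(legs,p=None,R=None):
    s=r.sense()
    if p is None:p,R=s["eef_pos"],s["eef_rot"]
    print("start",np.round(p,4),"yaw",round(np.degrees(np.arctan2(R[1,0],R[0,0])),2),"t",s["t"],"q",np.round(s["q"],1),"F",np.round(s["force"],1),"open",round(s["opening"],3))
    for (tp,yaw,n,o) in legs:
        T=Rd(yaw);d=R.T@(np.array(tp)-p)*1000;rv=Ro.from_matrix(R.T@T).as_rotvec()
        print("leg",np.round(np.linalg.norm(d)/n,1),"mm/row",np.round(np.degrees(np.linalg.norm(rv))/n,1),"deg/row")
        print("; ".join(f"{o:g} "+" ".join(f"{x:.1f}" for x in d*i/n)+" "+" ".join(f"{x:.3f}" for x in rv*i/n) for i in range(1,n+1)))
        p,R=np.array(tp),T
E
python3 - <<'E'
from plan import *
for n,uv in(("top",(384.4,185.7)),("scene",(365.5,189.5))):
    print(ray(dict(np.load(n+"0.npz")),uv,.092))
plan([((.36,-.36,.22),55,5,1),((.46,-.1,.22),85,5,1),((.443,.146,.12),97.3,5,1)])
E
```

```text
[[ 0.58963812 -0.2145655   0.092     ]]
[[ 0.58267145 -0.21027893  0.092     ]]
start [ 0.1797 -0.5983  0.2134] yaw 16.72 t 0.1 q [-78.8  28.3  77.1   0.   74.6  -5.5] F [ 0.4 -0.4 -0. ] open 1.002
leg 59.8 mm/row 7.7 deg/row
1 48.2 -35.3 -1.3 -0.000 -0.000 -0.134; 1 96.5 -70.5 -2.6 -0.000 -0.000 -0.267; 1 144.7 -105.8 -3.8 -0.001 -0.000 -0.401; 1 193.0 -141.1 -5.1 -0.001 -0.000 -0.535; 1 241.2 -176.3 -6.4 -0.001 -0.000 -0.668
leg 55.7 mm/row 6.0 deg/row
1 54.1 -13.4 0.0 0.000 0.000 -0.105; 1 108.1 -26.9 0.0 0.000 0.000 -0.209; 1 162.2 -40.3 0.0 0.000 0.000 -0.314; 1 216.3 -53.8 0.0 0.000 0.000 -0.419; 1 270.3 -67.2 0.0 0.000 0.000 -0.524
leg 53.2 mm/row 2.5 deg/row
1 48.7 -7.7 20.0 0.000 0.000 -0.043; 1 97.4 -15.4 40.0 0.000 0.000 -0.086; 1 146.1 -23.0 60.0 0.000 0.000 -0.129; 1 194.9 -30.7 80.0 0.000 0.000 -0.172; 1 243.6 -38.4 100.0 0.000 0.000 -0.215
```

Emit:
servo_tool --increments "1 48 -35 -1 0 0 -0.134; 1 96 -70 -2 0 0 -0.267; 1 144 -106 -4 0 0 -0.40; 1 193 -141 -5 0 0 -0.535; 1 241 -176 -6 0 0 -0.668"

```text
t: 0.72
eef_pos: [0.3608, -0.359, 0.2199]
eef_rot: [[0.57, 0.821, -0.0], [0.821, -0.57, 0.0], [0.0, -0.0, -1.0]]
force: [0.7, 0.2, -0.4]
opening: 0.999
grip_force: 0.0
```

Emit:
servo_tool --increments "1 54 -13 0 0 0 -0.105; 1 108 -27 0 0 0 -0.21; 1 162 -40 0 0 0 -0.314; 1 216 -54 0 0 0 -0.419; 1 270 -67 0 0 0 -0.524"

```text
t: 1.35
eef_pos: [0.4603, -0.0993, 0.2199]
eef_rot: [[0.084, 0.997, 0.0], [0.997, -0.084, 0.0], [0.0, 0.0, -1.0]]
force: [1.1, -0.2, -0.5]
opening: 0.999
grip_force: 0.0
```

Emit:
servo_tool --increments "1 49 -8 20 0 0 -0.043; 1 97 -15 40 0 0 -0.086; 1 146 -23 60 0 0 -0.129; 1 195 -31 80 0 0 -0.172; 1 244 -38 100 0 0 -0.215"

```text
t: 1.98
eef_pos: [0.443, 0.1468, 0.1192]
eef_rot: [[-0.129, 0.992, -0.0], [0.992, 0.129, -0.0], [-0.0, -0.0, -1.0]]
force: [1.6, 0.3, 0.4]
opening: 1.0
grip_force: 0.0
```

```bash
python3 - <<'E'
from plan import *
plan([((.443,.146,.012),97.3,5,1)])
E
```

```text
start [0.443  0.1468 0.1192] yaw 97.41 t 1.975 q [ 11.   23.4 105.4  -0.   51.3   3.6] F [1.6 0.3 0.4] open 1.0
leg 21.4 mm/row 0.0 deg/row
1 -0.2 -0.0 21.4 -0.000 0.000 0.000; 1 -0.3 -0.0 42.9 -0.000 0.000 0.001; 1 -0.5 -0.0 64.3 -0.000 0.000 0.001; 1 -0.7 -0.0 85.8 -0.000 0.000 0.002; 1 -0.8 -0.1 107.2 -0.000 0.000 0.002
```

Emit:
servo_tool --increments "1 0 0 25 0 0 0; 1 0 0 50 0 0 0; 1 0 0 75 0 0 0; 1 0 0 98 0 0 0; 1 0 0 107 0 0 0"

```text
t: 2.6
eef_pos: [0.4427, 0.1452, 0.0119]
eef_rot: [[-0.128, 0.992, -0.002], [0.992, 0.128, -0.0], [-0.0, -0.002, -1.0]]
force: [0.1, -0.8, -0.1]
opening: 1.001
grip_force: 0.0
```

Emit:
servo_tool --increments "0 0 0 0 0 0 0; 0 0 0 0 0 0 0; 0 0 0 0 0 0 0; 0 0 0 0 0 0 0; 0 0 0 0 0 0 0" --grip_force 50

```text
t: 3.22
eef_pos: [0.4435, 0.1453, 0.0131]
eef_rot: [[-0.128, 0.992, 0.0], [0.992, 0.128, 0.0], [0.0, 0.0, -1.0]]
force: [-0.0, 0.5, -0.3]
opening: 0.484
grip_force: 0.0
```

Emit:
servo_tool --increments "0 0 0 -20 0 0 0; 0 0 0 -40 0 0 0; 0 0 0 -60 0 0 0; 0 0 0 -80 0 0 0; 0 0 0 -80 0 0 0"

```text
t: 3.85
eef_pos: [0.4441, 0.1454, 0.094]
eef_rot: [[-0.128, 0.992, 0.002], [0.992, 0.128, 0.0], [0.0, 0.002, -1.0]]
force: [-0.2, -0.2, 0.7]
opening: 0.002
grip_force: 0.0
```

The fingers were slower than I assumed and closed after the lift, so the grasp missed. I'll check that the wedge is undisturbed.

```bash
cat > w.py <<'E'
from plan import *
for n in("top","scene"):
    d=r.get_image(n);W=pts(d);X,Y,Z=W[...,0],W[...,1],W[...,2];H,s,V=hsvof(d)
    m=(H>3)&(H<20)&(s>150)&(V>100)&(X>.4)&(X<.5)&(Y>.05)&(Y<.2)
    q=ray(d,maskpix(m),.042);print(n,m.sum(),rect(q),np.nanmedian(Z[m]),q.mean(0))
plan([((.445,.146,.012),97.3,4,1)])
E
python3 w.py
```

```text
top 53 (array([0.45418784, 0.09500572], dtype=float32), [np.float32(0.018135518), np.float32(0.02422641)], np.float32(0.7214818)) 0.04114660174748197 [0.45395174 0.09563061 0.042     ]
scene 389 (array([0.42959565, 0.14296237], dtype=float32), [np.float32(0.045494225), np.float32(0.107145935)], np.float32(-83.76634)) 0.03633746620934564 [0.42775157 0.14643362 0.042     ]
start [0.4432 0.1453 0.0926] yaw 97.33 t 3.95 q [ 10.8  25.9 106.9   0.   47.1   3.5] F [-0.  -0.4 -0.7] open 0.005
leg 20.2 mm/row 0.0 deg/row
1 0.1 0.5 20.2 0.000 -0.000 0.000; 1 0.3 0.9 40.3 0.000 -0.000 0.000; 1 0.4 1.4 60.5 0.000 -0.000 0.000; 1 0.5 1.9 80.6 0.000 -0.000 0.001
```

The wedge is unmoved (389 orange px in scene, same as before). I'll retry with enough closing time.

Emit:
servo_tool --increments "0.7 0 0 0 0 0 0; 0.7 0 0 0 0 0 0; 0.7 0 0 0 0 0 0; 0.7 0 0 0 0 0 0; 0.7 0 0 10 0 0 0"

```text
t: 4.58
eef_pos: [0.4438, 0.1454, 0.0829]
eef_rot: [[-0.128, 0.992, 0.001], [0.992, 0.128, 0.0], [0.0, 0.001, -1.0]]
force: [-0.0, 0.1, 0.1]
opening: 0.523
grip_force: 0.0
```

Emit:
servo_tool --increments "0.7 0 0.5 5 0 0 0; 0.7 0 1 10 0 0 0; 0.7 0.5 1 35 0 0 0; 0.7 0.5 2 60 0 0 0; 0.7 0.5 2 70 0 0 0"

```text
t: 5.2
eef_pos: [0.4447, 0.1459, 0.0117]
eef_rot: [[-0.128, 0.992, -0.002], [0.992, 0.128, -0.0], [-0.0, -0.002, -1.0]]
force: [-0.4, -0.1, -0.1]
opening: 0.699
grip_force: 0.0
```

Emit:
servo_tool --increments "0 0 0 0 0 0 0; 0 0 0 0 0 0 0; 0 0 0 0 0 0 0; 0 0 0 0 0 0 0; 0 0 0 0 0 0 0" --grip_force 50

```text
t: 5.82
eef_pos: [0.4454, 0.1461, 0.0133]
eef_rot: [[-0.128, 0.992, 0.001], [0.992, 0.128, 0.0], [0.0, 0.001, -1.0]]
force: [-1.0, -0.9, 7.5]
opening: 0.281
grip_force: 50.0
```

Emit:
servo_tool --increments "0 0 0 0 0 0 0; 0 0 0 0 0 0 0; 0 0 0 0 0 0 0" --grip_force 50

```text
t: 6.2
eef_pos: [0.4454, 0.1461, 0.0133]
eef_rot: [[-0.128, 0.992, 0.001], [0.992, 0.128, 0.0], [0.0, 0.001, -1.0]]
force: [-0.5, -0.7, 7.5]
opening: 0.284
grip_force: 50.0
```

Gripped. The tool's known position (x 0.4454) agrees with the top camera (0.4460), while the scene camera is about 9 mm off, so I'll rely on top.

```bash
python3 - <<'E'
from plan import *
plan([((.4454,.1461,.07),97.33,2,0),((.5689,.0156,.07),100.1,4,0),((.5689,.0156,.03),100.1,2,0)])
E
```

```text
start [0.4454 0.1461 0.0133] yaw 97.34 t 6.2 q [ 10.9  34.6 110.1  -0.   35.3   3.5] F [-0.5 -0.7  7.5] open 0.284
leg 28.3 mm/row 0.0 deg/row
0 0.0 0.0 -28.3 0.000 -0.000 0.000; 0 0.0 0.0 -56.7 0.001 -0.000 0.000
leg 44.9 mm/row 0.7 deg/row
0 -36.3 26.5 0.0 0.000 0.000 -0.012; 0 -72.6 52.9 0.0 0.000 0.000 -0.024; 0 -108.9 79.4 0.0 0.000 0.000 -0.036; 0 -145.2 105.8 0.0 0.000 0.000 -0.048
leg 20.0 mm/row 0.0 deg/row
0 0.0 0.0 20.0 0.000 0.000 0.000; 0 0.0 0.0 40.0 0.000 0.000 0.000
```

Emit:
servo_tool --increments "0 0 0 -15 0 0 0; 0 0 0 -35 0 0 0; 0 0 0 -57 0 0 0; 0 0 0 -57 0 0 0"

```text
t: 6.7
eef_pos: [0.4461, 0.1462, 0.0711]
eef_rot: [[-0.128, 0.992, 0.003], [0.992, 0.128, 0.001], [0.0, 0.003, -1.0]]
force: [-0.5, -0.0, -2.0]
opening: 0.285
grip_force: 50.0
```

Emit:
servo_tool --increments "0 -30 22 0 0 0 -0.012; 0 -65 48 0 0 0 -0.024; 0 -105 76 0 0 0 -0.036; 0 -145 106 0 0 0 -0.048; 0 -145 106 0 0 0 -0.048"

```text
t: 7.32
eef_pos: [0.5712, 0.0132, 0.0689]
eef_rot: [[-0.173, 0.985, 0.001], [0.985, 0.173, -0.0], [-0.001, 0.001, -1.0]]
force: [-0.5, 0.1, -2.1]
opening: 0.284
grip_force: 50.0
```

Emit:
servo_tool --increments "0 0 0 20 0 0 0; 0 0 0 38 0 0 0; 0 0 0 40 0 0 0; 0 0 0 40 0 0 0"

```text
t: 7.82
eef_pos: [0.5686, 0.016, 0.0299]
eef_rot: [[-0.175, 0.985, -0.001], [0.985, 0.175, 0.0], [0.0, -0.001, -1.0]]
force: [-0.0, 0.9, -1.9]
opening: 0.281
grip_force: 50.0
```

```bash
cat > st.py <<'E'
from plan import *
d=r.get_image("top");np.savez("top1.npz",**{k:np.array(v) for k,v in d.items()})
W=pts(d);X,Y,Z=W[...,0],W[...,1],W[...,2]
m=((Z>.026)&(Z<.05)&(X>.55)&(X<.63)&(Y>-.165)&(Y<-.06))
q=ray(d,maskpix(m),.035);f=np.polyfit(q[:,1],q[:,0],1);print("blade",m.sum(),q.min(0),"dir",np.degrees(np.arctan(1/f[0])),"x at y=-.1,-.1857:",np.polyval(f,[-.1,-.1857]),"rms",np.std(q[:,0]-np.polyval(f,q[:,1])))
x0,y0=proj(d,[[.59,-.13,.03]])[0].astype(int);c=d["image"][y0-40:y0+40,x0-60:x0+50]
d2=r.get_image("scene");x0,y0=proj(d2,[[.59,-.13,.03]])[0].astype(int);c2=d2["image"][y0-40:y0+40,x0-55:x0+55]
cv2.imwrite("pics/c3.png",np.vstack([cv2.resize(c,(412,300),interpolation=2),cv2.resize(c2,(412,300),interpolation=2)]))
plan([])
E
python3 st.py
```

```text
blade 94 [ 0.58319347 -0.16067726  0.035     ] dir -80.7804644644632 x at y=-.1,-.1857: [0.59035581 0.60426617] rms 0.003166366533198205
start [0.5691 0.0159 0.0304] yaw 100.09 t 7.925 q [ -4.4  37.5  95.2   0.   47.3 -14.5] F [ 0.4 -1.  -1.8] open 0.285
```

View pics/c3.png

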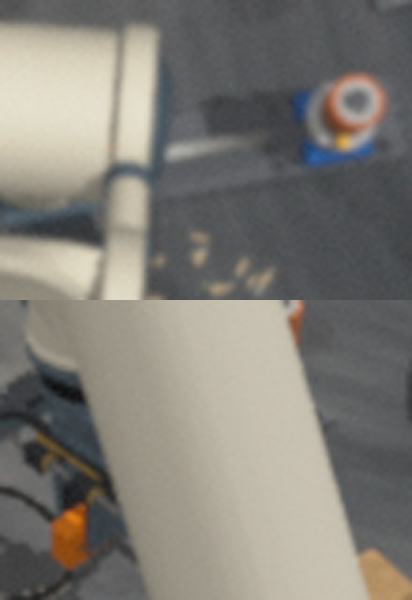

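Top shows the blade running along crop (170,152) to (265,137), aimed at the gap between the blue cheeks at about crop (300,130). Now lower and enter.

Emit:
servo_tool --increments "0 0 0 3 0 0 0; 0 0 0 6 0 0 0; 0 -10 0 6 0 0 0; 0 -20 0 6 0 0 0; 0 -30 0 6 0 0 0" --grip_force 60

```text
t: 8.55
eef_pos: [0.5744, -0.0148, 0.024]
eef_rot: [[-0.175, 0.985, 0.0], [0.985, 0.175, -0.0], [-0.0, 0.0, -1.0]]
force: [0.7, -0.1, -1.1]
opening: 0.28
grip_force: 60.0
```

Emit:
servo_tool --increments "0 -10 0 0 0 0 0; 0 -20 0 0 0 0 0; 0 -30 0 0 0 0 0; 0 -35 0 0 0 0 0; 0 -35 0 0 0 0 0"

```text
t: 9.18
eef_pos: [0.5803, -0.0486, 0.0239]
eef_rot: [[-0.175, 0.985, -0.0], [0.985, 0.175, 0.0], [0.0, 0.0, -1.0]]
force: [0.1, -0.4, -1.2]
opening: 0.278
grip_force: 60.0
```

Emit:
servo_tool --increments "0 -5 0 0.8 0 0 0; 0 -12 0 0.8 0 0 0; 0 -19 0 0.8 0 0 0; 0 -26 0 0.8 0 0 0; 0 -32 0 0.8 0 0 0"

```text
t: 9.8
eef_pos: [0.5857, -0.0793, 0.0233]
eef_rot: [[-0.175, 0.985, -0.0], [0.985, 0.175, 0.001], [0.001, -0.0, -1.0]]
force: [-1.6, 11.4, 7.4]
opening: 0.286
grip_force: 60.0
```

Emit:
servo_tool --increments "0 -6 0 0 0 0 0; 0 -12 0 0 0 0 0; 0 -18 0 0 0 0 0; 0 -24 0 0 0 0 0; 0 -30 0 0 0 0 0"

```text
t: 10.42
eef_pos: [0.5909, -0.1088, 0.0233]
eef_rot: [[-0.175, 0.985, -0.001], [0.985, 0.175, 0.001], [0.001, -0.0, -1.0]]
force: [-2.4, 12.0, 7.0]
opening: 0.282
grip_force: 60.0
```

```bash
cat > dz.py <<'E'
from plan import *
d=r.get_image("top");W=pts(d);X,Y,Z=W[...,0],W[...,1],W[...,2]
m=(X>.59)&(X<.63)&(Y>-.235)&(Y<-.19)
for n in("top0.npz",):
    W0=pts(dict(np.load(n)));m0=(W0[...,2]>.148)&(W0[...,0]>.59)&(W0[...,0]<.63)&(W0[...,1]>-.235)&(W0[...,1]<-.19)
    print("before",np.median(W0[m0],0),m0.sum())
m1=m&(Z>.148);print("now",np.median(W[m1],0),m1.sum())
plan([])
E
python3 dz.py
```

```text
before [ 0.61024007 -0.21215927  0.15802565] 161
now [ 0.59042727 -0.19142235  0.39660692] 1
start [ 0.5911 -0.1096  0.0233] yaw 100.08 t 10.475 q [-16.2  39.8  90.6   0.   49.6 -26.3] F [-0.7  4.6  5.9] open 0.286
```

Emit:
servo_tool --increments "0 -4 0 0 0 0 0; 0 -8 0 0 0 0 0; 0 -11 0 0 0 0 0; 0 -14 0 0 0 0 0"

```text
t: 10.98
eef_pos: [0.5933, -0.1224, 0.0233]
eef_rot: [[-0.175, 0.985, -0.0], [0.985, 0.175, 0.001], [0.001, -0.0, -1.0]]
force: [-1.7, 11.3, 8.9]
opening: 0.281
grip_force: 60.0
```

Emit:
servo_tool --increments "0 -1 0 0 0 0 0; 0 -2 0 0 0 0 0; 0 -3 0 0 0 0 0; 0 -3 0 0 0 0 0"

```text
t: 11.48
eef_pos: [0.5939, -0.1254, 0.0233]
eef_rot: [[-0.175, 0.985, -0.0], [0.985, 0.175, 0.001], [0.001, -0.0, -1.0]]
force: [-2.3, 9.1, 8.2]
opening: 0.281
grip_force: 60.0
```

Emit:
servo_tool --increments "0 -1 0 0 0 0 0; 0 -2 0 0 0 0 0; 0 -3 0 0 0 0 0; 0 -3 0 0 0 0 0"

```text
t: 11.98
eef_pos: [0.5944, -0.1282, 0.0233]
eef_rot: [[-0.175, 0.985, -0.0], [0.985, 0.175, 0.001], [0.001, -0.0, -1.0]]
force: [-0.9, 12.0, 9.0]
opening: 0.282
grip_force: 60.0
```

Emit:
servo_tool --increments "0 -1 0 0 0 0 0; 0 -2 0 0 0 0 0; 0 -2 0 0 0 0 0"

```text
t: 12.35
eef_pos: [0.5943, -0.1284, 0.0233]
eef_rot: [[-0.175, 0.985, -0.001], [0.985, 0.175, 0.003], [0.004, -0.001, -1.0]]
force: [-2.2, 27.6, 12.8]
opening: 0.286
grip_force: 60.0
```

Force rose to 27.6 N with no further advance, so the handle is against the stand. Release, lift, and look.

Emit:
servo_tool --increments "0.6 1 0 0 0 0 0; 0.6 2 0 0 0 0 0; 0.6 2 0 0 0 0 0; 0.6 2 0 0 0 0 0; 0.8 2 0 0 0 0 0"

```text
t: 12.98
eef_pos: [0.5947, -0.1291, 0.0231]
eef_rot: [[-0.175, 0.985, 0.0], [0.985, 0.175, -0.0], [-0.0, 0.0, -1.0]]
force: [-0.5, -0.3, -0.7]
opening: 0.676
grip_force: 0.0
```

Emit:
servo_tool --increments "0.8 10 0 -40 0 0 0; 0.8 20 0 -80 0 0 0; 0.8 40 0 -130 0 0 0; 0.8 70 0 -180 0 0 0; 0.8 120 0 -200 0 0 0"

```text
t: 13.6
eef_pos: [0.5748, -0.0109, 0.2262]
eef_rot: [[-0.173, 0.985, 0.005], [0.985, 0.173, -0.001], [-0.001, 0.004, -1.0]]
force: [1.0, 0.9, -0.4]
opening: 0.798
grip_force: 0.0
```

Emit:
servo_tool --increments "0.8 45 -30 0 0 0 0; 0.8 90 -60 0 0 0 0; 0.8 130 -90 0 0 0 0; 0.8 130 -120 0 0 0 0"

```text
t: 14.1
eef_pos: [0.4311, 0.0979, 0.2232]
eef_rot: [[-0.178, 0.984, 0.0], [0.984, 0.178, 0.0], [0.0, 0.0, -1.0]]
force: [0.2, -1.2, -1.1]
opening: 0.8
grip_force: 0.0
```

```bash
cat > lk.py <<'E'
from plan import *
import sys
k=sys.argv[1];cs=[]
for n in("top","scene"):
    d=r.get_image(n);W=pts(d);X,Y,Z=W[...,0],W[...,1],W[...,2];H,s,V=hsvof(d);np.savez(f"{n}{k}.npz",**{a:np.array(b) for a,b in d.items()})
    reg=(X>.56)&(X<.66)&(Y>-.26)&(Y<-.16)
    m=reg&(Z>.15);print(n,"drumtop",m.sum(),np.median(W[m],0),"max",np.percentile(Z[m],[50,90]))
    q=ray(d,maskpix(reg&(Z>.147)&(Z<.167)),.162);c,rr=cv2.minEnclosingCircle((q[:,:2]*1000).astype(np.float32));print("cyl",c,rr,q.mean(0))
    q=ray(d,maskpix(reg&(Z>.1675)),.171);print("nut",q.mean(0),len(q))
    m=(H>12)&(H<26)&(s>110)&(V>110)&reg&(Z>.07)&(Z<.125)
    p=maskpix(m);print("lug px",p.mean(0),len(p),ray(d,p,.098).mean(0),ray(d,p,.098).min(0))
    m=(H>3)&(H<18)&(s>170)&(V>120)&(X>.55)&(X<.63)&(Y>-.19)&(Y<-.03)
    print("handle",rect(ray(d,maskpix(m&(Z>.045)),.052)))
    x0,y0=proj(d,[[.6,-.17,.1]])[0].astype(int);cs.append(cv2.resize(d["image"][y0-36:y0+36,x0-36:x0+36],(400,400),interpolation=2));print("org",x0-36,y0-36)
cv2.imwrite(f"pics/l{k}.png",np.hstack(cs));plan([])
E
python3 lk.py 2
```

```text
top drumtop 168 [ 0.60855086 -0.20797591  0.16487109] max [0.16487109 0.17193111]
cyl (608.775390625, -209.11996459960938) 20.871402740478516 [ 0.60852701 -0.20807652  0.162     ]
nut [ 0.6099681  -0.20898176  0.171     ] 45
lug px [383.875 184.875] 8 [ 0.59130217 -0.21213713  0.098     ] [ 0.5879863  -0.21545331  0.098     ]
handle (array([ 0.5973264 , -0.13869186], dtype=float32), [np.float32(0.026083374), np.float32(0.092914)], np.float32(-80.34581))
org 333 145
scene drumtop 10 [ 0.6138955  -0.1929304   0.15863485] max [0.15863485 0.16046376]
cyl (608.4296875, -191.76617431640625) 16.430084228515625 [ 0.60823344 -0.19008672  0.162     ]
nut [nan nan nan] 0lk.py:9: RuntimeWarning: Mean of empty slice.
  q=ray(d,maskpix(reg&(Z>.1675)),.171);print("nut",q.mean(0),len(q))
  ret = um.true_divide(
lk.py:11: RuntimeWarning: Mean of empty slice.
  p=maskpix(m);print("lug px",p.mean(0),len(p),ray(d,p,.098).mean(0),ray(d,p,.098).min(0))
Traceback (most recent call last):
  File "lk.py", line 11, in <module>
    p=maskpix(m);print("lug px",p.mean(0),len(p),ray(d,p,.098).mean(0),ray(d,p,.098).min(0))
                                                                       ~~~~~~~~~~~~~~~~~^^^
ValueError: zero-size array to reduction operation minimum which has no identity
```

```bash
cat > lug.py <<'E'
from plan import *
for tag in("top0","top2"):
    d=dict(np.load(tag+".npz"));im=d["image"].astype(int);g=im[...,1]-im[...,0]
    print(tag);print(g[178:192,376:394])
def lugc(n,k=4,b=(182,190,380,390)):
    a=0
    for _ in range(k):
        d=r.get_image(n);a=a+d["image"].astype(float)/k
    return d,a
d,a=lugc("top",6);g=a[...,1]-a[...,0];print("avg");print(np.round(g[178:192,376:394]).astype(int))
np.save("avg2.npy",a)
b=proj(d,[[.609,-.2105,.096],[.609,-.212,.096],[.586,-.212,.096]]);print(b)
d=dict(np.load("top2.npz"));x0,y0=proj(d,[[.6,-.17,.1]])[0].astype(int);cv2.imwrite("pics/l2.png",cv2.resize(a[y0-36:y0+36,x0-36:x0+36].astype(np.uint8),(560,560),interpolation=2));print(x0-36,y0-36)
E
python3 lug.py
```

```text
top0
[[  1   3   6  11  20  28  27  21  14   9   6   6   6   4   7   9  14  23]
 [  4   5   5   8  18  29  31  26  20  14  10   9  10  11  10  15  19  21]
 [  3   7   4   7  12  25  27  32  26  23  18  16  18  17  17  19  18  13]
 [  4   4   5   6   9  18  28  30  29  31  28  25  25  22  20  14  12   4]
 [  3   3   4   5   6  10  22  32  32  36  31  26  22  18  13  10   5   2]
 [  2   4   4   4   4   8  22  42  58  49  30  18  13  12   5   3  -2  -1]
 [ -3   1   6   6   4   7  29  71  84  69  36  14   8   4  -2  -6  -9  -7]
 [-16  -2   1   4   5  11  37  84 106  86  41  13   4  -5 -18 -28 -23 -10]
 [-34 -19  -4   0   4   6  33  73  98  78  37   4 -13 -25 -41 -48 -36 -15]
 [-52 -42 -30 -22 -16 -10   3  31  44  38  10 -20 -36 -51 -59 -59 -39 -17]
 [-65 -67 -58 -53 -48 -41 -36 -29 -20 -20 -32 -45 -56 -62 -59 -51 -29 -13]
 [-74 -76 -73 -68 -65 -62 -59 -55 -53 -49 -49 -50 -51 -51 -42 -32 -19  -9]
 [-72 -75 -70 -66 -59 -55 -52 -48 -46 -38 -31 -29 -28 -25 -20 -14  -9  -4]
 [-57 -55 -53 -47 -39 -34 -27 -24 -23 -18 -12 -11 -10  -9 -10  -4  -6  -1]]
top2
[[  4   5   8  19  29  23  17  11   9  
[... 1462 characters left out ...]
-2]
 [ -3   3   5   4   5  11  36  67  77  56  27  12   6   4  -1  -8 -10  -6]
 [-15  -3   4   4   5  13  40  77  88  62  29  10   1  -5 -16 -26 -22 -11]
 [-32 -17  -6  -2   1  11  33  63  70  48  20   0 -13 -25 -40 -46 -33 -15]
 [-49 -42 -31 -23 -16  -8   6  20  21  10  -6 -21 -35 -49 -58 -55 -37 -16]
 [-61 -63 -57 -52 -46 -40 -34 -31 -30 -33 -38 -46 -54 -59 -58 -49 -29 -13]
 [-71 -73 -70 -66 -62 -58 -56 -55 -52 -50 -49 -49 -50 -47 -41 -30 -16  -7]
 [-69 -70 -67 -62 -57 -54 -52 -48 -43 -37 -32 -29 -27 -24 -20 -13  -8  -4]
 [-55 -54 -50 -44 -38 -31 -28 -24 -21 -16 -13 -11 -10  -9  -7  -6  -4  -3]]
[[383.13972569 178.96323736]
 [383.65194851 178.96450098]
 [383.74639542 186.76175213]]
333 145
```

View pics/l2.png

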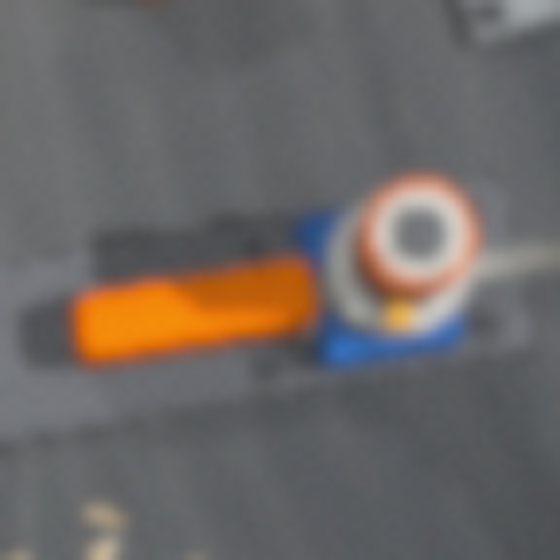

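The view shows the handle against the blue stand, the drum raised 6-7 mm and tilted slightly, and a brass lug at crop (400,313). The lug axis is about 1° from world x. Next is to go over the drum with the tool at yaw 0.

```bash
python3 - <<'E'
from plan import *
plan([((.52,-.05,.23),52,5,.75),((.6085,-.2097,.23),0.5,5,.75),((.6085,-.2097,.119),0.5,5,.75)])
E
```

```text
start [0.4336 0.096  0.2231] yaw 100.05 t 14.5 q [  4.8  13.1 100.6   0.   66.3  -5.3] F [-0.2  0.3 -1. ] open 0.798
leg 34.0 mm/row 9.6 deg/row
0.75 -31.8 11.9 -1.4 0.000 -0.000 0.168; 0.75 -63.5 23.8 -2.8 0.000 -0.000 0.335; 0.75 -95.3 35.8 -4.2 0.000 -0.000 0.503; 0.75 -127.1 47.7 -5.5 0.000 -0.000 0.671; 0.75 -158.8 59.6 -6.9 0.000 -0.000 0.839
leg 36.5 mm/row 10.3 deg/row
0.75 -14.3 33.6 0.0 0.000 0.000 0.180; 0.75 -28.5 67.2 0.0 0.000 0.000 0.360; 0.75 -42.8 100.8 0.0 0.000 0.000 0.539; 0.75 -57.1 134.4 0.0 0.000 0.000 0.719; 0.75 -71.4 168.1 0.0 0.000 0.000 0.899
leg 22.2 mm/row 0.0 deg/row
0.75 0.0 0.0 22.2 0.000 0.000 0.000; 0.75 0.0 0.0 44.4 0.000 0.000 0.000; 0.75 0.0 0.0 66.6 0.000 0.000 0.000; 0.75 0.0 0.0 88.8 0.000 0.000 0.000; 0.75 0.0 0.0 111.0 0.000 0.000 0.000
```

Emit:
servo_tool --increments "0.75 -32 12 -1 0 0 0.168; 0.75 -64 24 -3 0 0 0.335; 0.75 -95 36 -4 0 0 0.503; 0.75 -127 48 -6 0 0 0.671; 0.75 -159 60 -7 0 0 0.839"

```text
t: 15.12
eef_pos: [0.5207, -0.0513, 0.23]
eef_rot: [[0.62, 0.784, 0.0], [0.784, -0.62, 0.0], [0.0, 0.0, -1.0]]
force: [-0.4, -0.0, 0.4]
opening: 0.749
grip_force: 0.0
```

Emit:
servo_tool --increments "0.75 -14 34 0 0 0 0.18; 0.75 -29 67 0 0 0 0.36; 0.75 -43 101 0 0 0 0.539; 0.75 -57 134 0 0 0 0.719; 0.75 -71.4 168 0 0 0 0.899"

```text
t: 15.75
eef_pos: [0.6089, -0.2111, 0.2297]
eef_rot: [[1.0, 0.002, -0.0], [0.002, -1.0, 0.0], [-0.0, -0.0, -1.0]]
force: [0.8, -0.6, 0.2]
opening: 0.748
grip_force: 0.0
```

Emit:
servo_tool --increments "0.75 0 0 0 0 0 0; 0.75 0 0 0 0 0 0"

```text
t: 16.0
eef_pos: [0.608, -0.2096, 0.2296]
eef_rot: [[1.0, 0.01, -0.001], [0.01, -1.0, 0.001], [-0.001, -0.001, -1.0]]
force: [-0.3, 0.3, 0.2]
opening: 0.751
grip_force: 0.0
```

```bash
python3 - <<'E'
from plan import *
plan([((.6085,-.2097,.119),0.5,5,.75)])
E
```

```text
start [ 0.608  -0.2096  0.2296] yaw 0.56 t 16.0 q [-24.3  29.   73.1   0.   77.9  65.1] F [-0.3  0.3  0.2] open 0.751
leg 22.1 mm/row 0.0 deg/row
0.75 0.1 0.0 22.1 -0.000 0.000 0.000; 0.75 0.2 0.1 44.2 -0.000 0.000 0.000; 0.75 0.4 0.1 66.4 -0.000 0.000 0.001; 0.75 0.5 0.1 88.5 -0.000 0.001 0.001; 0.75 0.6 0.2 110.6 -0.001 0.001 0.001
```

Emit:
servo_tool --increments "0.75 0 0 25 0 0 0; 0.75 0 0 55 0 0 0; 0.75 0.3 0 85 0 0 0; 0.75 0.5 0 105 0 0 0; 0.75 0.5 0 110.6 0 0 0"

```text
t: 16.62
eef_pos: [0.6078, -0.2086, 0.1185]
eef_rot: [[1.0, 0.01, -0.002], [0.01, -1.0, 0.001], [-0.002, -0.001, -1.0]]
force: [0.0, 0.0, 0.3]
opening: 0.749
grip_force: 0.0
```

Emit:
servo_tool --increments "0.75 0 0 0 0 0 0; 0.3 0 0 0 0 0 0; 0.3 0 0 0 0 0 0; 0.3 0 0 0 0 0 0; 0.3 0 0 0 0 0 0" --grip_force 40

```text
t: 17.25
eef_pos: [0.6092, -0.2112, 0.1202]
eef_rot: [[1.0, 0.009, 0.002], [0.009, -1.0, -0.003], [0.002, 0.003, -1.0]]
force: [1.0, -9.3, 1.2]
opening: 0.433
grip_force: 39.6
```

Emit:
servo_tool --increments "0 0 0 0 0 0 0; 0 0 0 0 0 0 0; 0 0 0 0 0 0 0"

```text
t: 17.62
eef_pos: [0.6092, -0.2112, 0.1202]
eef_rot: [[1.0, 0.009, 0.002], [0.009, -1.0, -0.003], [0.002, 0.003, -1.0]]
force: [-0.3, -9.4, 1.5]
opening: 0.431
grip_force: 39.6
```

Emit:
servo_tool --increments "0 0 1.5 0 0 0 0; 0 0 1.5 -5 0 0 0; 0 0 1.5 -15 0 0 0; 0 0 1.5 -30 0 0 0; 0 0 1.5 -50 0 0 0"

```text
t: 18.25
eef_pos: [0.6084, -0.2106, 0.1706]
eef_rot: [[1.0, 0.009, -0.001], [0.009, -1.0, 0.001], [-0.001, -0.001, -1.0]]
force: [-0.0, -0.4, -2.9]
opening: 0.424
grip_force: 39.5
```

Emit:
servo_tool --increments "0 0 0 -25 0 0 0; 0 0 0 -50 0 0 0; 0 0 0 -75 0 0 0; 0 0 0 -90 0 0 0; 0 0 0 -90 0 0 0"

```text
t: 18.88
eef_pos: [0.609, -0.2111, 0.2607]
eef_rot: [[1.0, 0.009, 0.002], [0.009, -1.0, -0.001], [0.002, 0.001, -1.0]]
force: [0.4, -0.6, -3.6]
opening: 0.425
grip_force: 39.5
```

```bash
python3 - <<'E'
from plan import *
# staging above spindle and also check from images there
plan([((.62,-.05,.27),0.5,5,0),((.6332,.15,.25),4,5,0)])
E
```

```text
start [ 0.609  -0.2111  0.2607] yaw 0.51 t 18.875 q [-24.4  27.7  70.5   0.   81.7  65.1] F [ 0.4 -0.6 -3.6] open 0.425
leg 32.3 mm/row 0.0 deg/row
0 2.5 -32.2 -1.9 0.000 -0.000 0.000; 0 5.0 -64.4 -3.7 0.000 -0.001 0.000; 0 7.5 -96.6 -5.6 0.000 -0.001 0.000; 0 10.0 -128.8 -7.5 0.001 -0.001 0.000; 0 12.5 -161.0 -9.4 0.001 -0.002 0.000
leg 40.3 mm/row 0.7 deg/row
0 3.0 -40.0 4.0 0.000 0.000 -0.012; 0 6.0 -80.0 8.0 0.000 0.000 -0.024; 0 9.0 -119.9 12.0 0.000 0.000 -0.037; 0 12.0 -159.9 16.0 0.000 0.000 -0.049; 0 14.9 -199.9 20.0 0.000 0.000 -0.061
```

Emit:
servo_tool --increments "0 2 -32 -2 0 0 0; 0 5 -64 -4 0 0 0; 0 7 -97 -6 0 0 0; 0 10 -129 -7 0 0 0; 0 12 -161 -9 0 0 0"

```text
t: 19.5
eef_pos: [0.6186, -0.0487, 0.2673]
eef_rot: [[1.0, 0.009, -0.002], [0.009, -1.0, 0.0], [-0.002, -0.0, -1.0]]
force: [-0.1, -1.2, -3.4]
opening: 0.43
grip_force: 39.5
```

Emit:
servo_tool --increments "0 3 -50 2 0 0 -0.02; 0 6 -105 5 0 0 -0.04; 0 9 -160 10 0 0 -0.06; 0 11 -215 18 0 0 -0.08; 0 13 -265 25 0 0 -0.1"

```text
t: 20.12
eef_pos: [0.629, 0.2171, 0.242]
eef_rot: [[0.994, 0.11, -0.002], [0.11, -0.994, -0.0], [-0.002, 0.0, -1.0]]
force: [1.0, 0.4, -3.2]
opening: 0.421
grip_force: 39.7
```

Emit:
servo_tool --increments "0 0 0 12 0 0 0; 0 0 0 25 0 0 0; 0 0 0 35 0 0 0; 0 0 0 35 0 0 0; 0 0 0 35 0 0 0"

```text
t: 20.75
eef_pos: [0.6302, 0.2146, 0.209]
eef_rot: [[0.994, 0.108, 0.001], [0.108, -0.994, 0.0], [0.001, -0.0, -1.0]]
force: [-0.8, 1.0, -2.8]
opening: 0.421
grip_force: 40.0
```

```bash
python3 - <<'E'
from plan import *
cs=[]
for n in("top","scene"):
    a=0
    for _ in range(4):
        d=r.get_image(n);a=a+d["image"].astype(float)/4
    d["image"]=a.astype(np.uint8);np.savez(f"{n}3.npz",**{k:np.array(v) for k,v in d.items()})
    x0,y0=proj(d,[[.63,.215,.14]])[0].astype(int);cs.append(cv2.resize(d["image"][y0-36:y0+36,x0-30:x0+30],(400,480),interpolation=2));print(n,"org",x0-30,y0-36)
cv2.imwrite("pics/l3.png",np.hstack(cs));plan([])
E
```

```text
top org 204 133
scene org 214 183
start [0.6299 0.2151 0.2087] yaw 6.24 t 21.15 q [13.7 31.9 71.2 -0.  76.9 97.5] F [ 1.1  0.2 -3.8] open 0.421
```

View pics/l3.png

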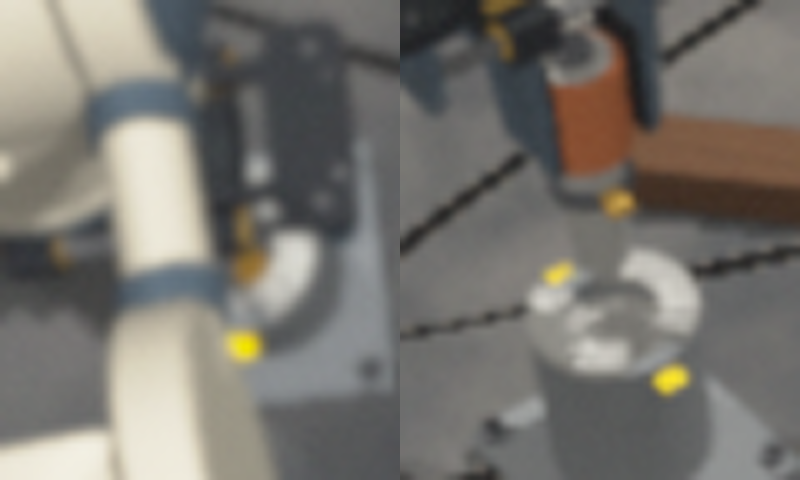

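The scene view shows the drum hanging clear, with a lug at crop (618,203), the nose ring centred near crop (615,310) and yellow tabs at (558,273) and (671,379). I'll measure drum against nose in this one camera.

```bash
cat > rel.py <<'E'
from plan import *
d=dict(np.load("scene3.npz"));im=d["image"].astype(int);H,s,V=hsvof(d);g=im[...,1]-im[...,0];rb=im[...,2]-im[...,0]
T=np.array([.6299,.2151,.2087]);zl=T[2]-.088
print("g lug");print(g[208:219,238:256])
cyl=(rb>60)&(g<45)
for v in range(192,210):
    u=np.nonzero(cyl[v,228:256])[0]+228
    w=np.clip(rb[v,228:256]-10,0,None)
    if len(u):print(v,u.min(),u.max(),end=" | ")
print()
for h in(.06,.064,.068,.082,.106,.130):print(h,proj(d,[T*[1,1,0]+[0,0,zl+h]]).round(2))
# expected lug ends at tool yaw
for a in(0,6.2,12):
    e=np.array([np.cos(np.radians(a)),np.sin(np.radians(a)),0]);print(a,proj(d,[T*[1,1,0]+[0,0,zl+.064]-e*.023,T*[1,1,0]+[0,0,zl+.064]-e*.027,T*[1,1,0]+[0,0,zl+.064]-e*.019]).round(2).tolist())
# nose in scene and tabs, fresh
w=np.clip(im[...,1]-im[...,0]-60,0,None)
for (u0,u1,v0,v1) in((233,243,220,228),(249,259,235,244)):
    ww=w[v0:v1,u0:u1];vv,uu=np.mgrid[v0:v1,u0:u1];c=[(uu*ww).sum()/ww.sum(),(vv*ww).sum()/ww.sum()];print("tab",np.round(c,2),ray(d,c,.094))
print("V"); print(V[218:242,230:262])
print("expected nose center px at raw-top corrected",proj(d,[[.6332,.215,.103]]))
E
python3 rel.py
```

```text
g lug
[[ 7 19 26 26 23 20 16 12  9  3  3  9 17 19 18 19 18 20]
 [ 4 12 14 14 13 11  9  7  5  3  1  6 12 11 13 12 12 15]
 [ 2  4  5  5  5  5  8 10 11  5  3  6 11 11 13 12 13 13]
 [ 2  2  4  3  3  7 17 29 36 29 16 10 10 11 13 10 10 10]
 [-1  0  0 -2  0 10 34 54 68 68 49 19 11 10 12 10 11  9]
 [ 2  0 -2  0  0  7 35 64 75 78 64 27  9  9 10  9  9 11]
 [ 1  2  2  3  2  5 23 57 66 58 39 17  5  4  5  5  4  6]
 [ 3  5  6  5  5  6 11 27 37 25 14  4  2  2  1  1  1  3]
 [ 4  5  5  6  5  5  6 10 10  7  3  2  3  0  2  3  1  0]
 [ 4  5  5  6  6  6  6  6  5  5  5  1  2  2  3  2  2  2]
 [ 5  4  5  6  4  5  4  5  6  5  4  3  2  4  4  3  1  2]]
192 246 247 | 193 245 246 | 194 244 246 | 195 243 247 | 196 237 247 | 197 237 247 | 198 237 247 | 199 238 247 | 200 238 247 | 201 238 248 | 202 238 248 | 203 238 248 | 204 238 248 | 205 239 248 | 206 239 246 | 207 239 245 | 208 240 243 | 
0.06 [[242.45 209.18]]
0.064 [[242.29 208.14]]
0.068 [[242.13 207.11]]
0.082 [[241.55 203.44]]
0.106 [[240.55 197.01]]
0.13 [[239.52 190.41]]
0 [[245.95, 212.69], [246.59, 213.49], [245.3, 211.89]]
6.2 [[246.72, 212.33], [247.5
[... 2768 characters left out ...]
2 176 193 190 194 196 193 185 171
  149 142 150 151 144 141 144 138 118 103 104 104 105 106]
 [122 123 124 118 103  92  92  99 108 122 143 157 163 164 165 163 158 147
  138 139 139 133 143 180 206 207 177 122 103 107 109 108]
 [122 124 123 120 106  93  89  89  91  98 107 112 116 118 117 116 115 116
  116 112 103 113 181 229 245 243 214 142 104 112 120 115]
 [121 124 124 122 111  96  91  91  88  91  89  91  94  95  96  94  92  93
   92  91  91 114 191 233 239 227 196 129 104 116 134 135]
 [122 122 123 123 115 102  91  90  90  89  88  88  89  88  89  89  91  90
   91  90  89  93 133 193 198 157 121 102 102 112 138 149]]
expected nose center px at raw-top corrected [[244.96651957 227.68681381]]
```

```bash
cat > rel2.py <<'E'
from plan import *
from scipy.optimize import least_squares
d=dict(np.load("scene3.npz"));a=[]
for _ in range(6):
    dd=r.get_image("scene");a.append(pts(dd))
W=np.nanmedian(a,0);im=d["image"].astype(int);g=im[...,1]-im[...,0];rb=im[...,2]-im[...,0]
lug=(g>55);lug[:210]=0;lug[217:]=0;lug[:,:243]=0;lug[:,251:]=0
print("lug W",np.nanmedian(W[lug],0),lug.sum())
c=np.zeros_like(lug);c[197:206,239:248]=1;c&=(rb>60)&(g<45)
q=W[c];print("cyl z range",np.nanmin(q[:,2]),np.nanmax(q[:,2]),len(q))
f=least_squares(lambda p:np.hypot(q[:,0]-p[0],q[:,1]-p[1])-.020,[.63,.215],loss="soft_l1",f_scale=.002);print("cyl axis raw",f.x,"res",np.std(f.fun))
# vertical profile down the middle column
for v in range(186,222,2):print(v,np.round(W[v,240+(v-186)//8],4))
# nose ring
m=(W[...,2]>.094)&(W[...,2]<.108)&(W[...,0]>.57)&(W[...,0]<.69)&(W[...,1]>.165)&(W[...,1]<.265)&(cv2.cvtColor(d["image"],cv2.COLOR_BGR2GRAY)>165)
q=W[m];print("ring",len(q),q.mean(0),np.median(q[:,2]))
h=cv2.convexHull((q[:,:2]*1000).astype(np.float32))[:,0]
f=least_squares(lambda p:np.hypot(h[:,0]-p[0],h[:,1]-p[1])-p[2],[630,215,38],loss="soft_l1");print("ring circle",f.x)
print("tabs W",W[224,237],W[239,254],W[240,254]);plan([])
E
python3 rel2.py
```

```text
lug W [0.60458228 0.21473306 0.18512572] 9
cyl z range 0.2080400260708627 0.24662646626413853 81
cyl axis raw [0.62779367 0.21540724] res 0.0007487009888808826
186 [0.9303 0.0978 0.0099]
188 [0.6307 0.2124 0.2575]
190 [0.6248 0.2155 0.2559]
192 [0.6203 0.2181 0.253 ]
194 [0.6135 0.2187 0.251 ]
196 [0.6101 0.2208 0.2472]
198 [0.6092 0.222  0.2413]
200 [0.609  0.223  0.2347]
202 [0.6087 0.2211 0.2266]
204 [0.6099 0.2216 0.2186]
206 [0.6098 0.2225 0.2116]
208 [0.6097 0.2235 0.2047]
210 [0.6126 0.2204 0.1933]
212 [0.6145 0.2206 0.1843]
214 [0.6116 0.2225 0.1798]
216 [0.6149 0.2223 0.1693]
218 [0.6149 0.2202 0.1603]
220 [0.6176 0.2201 0.1502]
ring 110 [0.62767639 0.20740397 0.10060128] 0.1007602106123163
ring circle [630.02684066 214.27041078  35.77147413]
tabs W [0.6751355  0.22280991 0.08857995] [0.58747009 0.20990444 0.09086065] [0.58370289 0.21185175 0.09102461]
start [0.6299 0.2151 0.2085] yaw 6.24 t 21.45 q [13.7 31.9 71.2 -0.  76.9 97.5] F [-0.4 -0.1 -2.9] open 0.422rel2.py:6: RuntimeWarning: All-NaN slice encountered
  W=np.nanmedian(a,0);im=d["image"].astype(int);g=im[...,1]-im[...,0];rb=im[...,2]-im[...,0]
```

Emit:
servo_tool --increments "0 2.8 0.2 0 0 0 -0.036; 0 2.8 0.2 10 0 0 -0.036; 0 2.8 0.2 25 0 0 -0.036; 0 2.8 0.2 42 0 0 -0.036; 0 2.8 0.2 60 0 0 -0.036"

```text
t: 22.08
eef_pos: [0.6324, 0.2152, 0.1469]
eef_rot: [[0.99, 0.144, -0.001], [0.144, -0.99, -0.0], [-0.001, 0.0, -1.0]]
force: [-0.6, 0.7, -2.8]
opening: 0.42
grip_force: 40.0
```

Emit:
servo_tool --increments "0 0 0 4 0 0 0; 0 0 0 8 0 0 0; 0 0 0 12 0 0 0; 0 0 0 15 0 0 0; 0 0 0 15 0 0 0"

```text
t: 22.7
eef_pos: [0.6326, 0.2152, 0.1335]
eef_rot: [[0.99, 0.144, -0.0], [0.144, -0.99, 0.0], [-0.0, -0.0, -1.0]]
force: [-0.1, -0.5, -3.8]
opening: 0.422
grip_force: 40.0
```

Emit:
servo_tool --increments "0 0 0 1.5 0 0 0; 0 0 0 3 0 0 0; 0 0 0 4.5 0 0 0; 0 0 0 6 0 0 0; 0 0 0 6 0 0 0"

```text
t: 23.32
eef_pos: [0.6327, 0.2153, 0.1276]
eef_rot: [[0.99, 0.144, 0.0], [0.144, -0.99, 0.0], [0.0, -0.0, -1.0]]
force: [-1.6, -0.2, 3.0]
opening: 0.424
grip_force: 40.0
```

Emit:
servo_tool --increments "0 0 0 1 0 0 0; 0 0 0 2 0 0 0; 0 0 0 3 0 0 0; 0 0 0 4 0 0 0; 0 0 0 4 0 0 0"

```text
t: 23.95
eef_pos: [0.6326, 0.2152, 0.1237]
eef_rot: [[0.99, 0.144, -0.0], [0.144, -0.99, 0.0], [-0.0, -0.0, -1.0]]
force: [-2.3, 0.8, 5.3]
opening: 0.416
grip_force: 40.0
```

Emit:
servo_tool --increments "0 0 0 1.5 0 0 0; 0 0 0 3 0 0 0; 0 0 0 4.5 0 0 0; 0 0 0 5 0 0 0"

```text
t: 24.45
eef_pos: [0.6324, 0.2152, 0.1188]
eef_rot: [[0.99, 0.144, -0.0], [0.144, -0.99, -0.0], [-0.0, -0.0, -1.0]]
force: [-4.4, -0.1, 10.4]
opening: 0.426
grip_force: 40.0
```

Emit:
servo_tool --increments "0 0 0 1 0 0 0; 0 0 0 2 0 0 0; 0 0 0 3 0 0 0; 0 0 0 3 0 0 0"

```text
t: 24.95
eef_pos: [0.6322, 0.2152, 0.1158]
eef_rot: [[0.99, 0.144, -0.001], [0.144, -0.99, -0.0], [-0.001, -0.0, -1.0]]
force: [-5.3, -0.7, 9.1]
opening: 0.418
grip_force: 40.0
```

Emit:
servo_tool --increments "0 -0.7 0 0 0 0 0; 0 -1.3 0 1 0 0 0; 0 -1.3 0 2 0 0 0; 0 -1.3 0 2 0 0 0"

```text
t: 25.45
eef_pos: [0.6317, 0.2152, 0.1141]
eef_rot: [[0.99, 0.144, 0.001], [0.144, -0.99, 0.0], [0.001, -0.0, -1.0]]
force: [-2.6, -1.1, 10.1]
opening: 0.419
grip_force: 40.0
```

Emit:
servo_tool --increments "0 -1 0 0.5 0 0 0; 0 -1 0 1 0 0 0; 0 -1 0 1.5 0 0 0; 0 -1 0 1.5 0 0 0"

```text
t: 25.95
eef_pos: [0.6318, 0.2152, 0.114]
eef_rot: [[0.99, 0.144, 0.004], [0.144, -0.99, 0.001], [0.004, -0.0, -1.0]]
force: [-1.9, -1.1, 23.0]
opening: 0.421
grip_force: 40.0
```

Lugs are on the groove's floor (23 N step at TCP z 0.114). Back off about 1 mm and twist.

Emit:
servo_tool --increments "0 0 0 -2.3 0 0 0; 0 0 0 -2.3 0 0 0; 0 0 0 -2.3 0 0 -0.1; 0 0 0 -2.3 0 0 -0.2; 0 0 0 -2.3 0 0 -0.3"

```text
t: 26.58
eef_pos: [0.631, 0.215, 0.1147]
eef_rot: [[0.901, 0.433, 0.001], [0.433, -0.901, 0.0], [0.001, 0.0, -1.0]]
force: [0.7, -0.2, 5.4]
opening: 0.422
grip_force: 40.0
```

```bash
python3 - <<'E'
from plan import *
plan([]);print(r.sense()["ft_torque"])
E
```

```text
start [0.631  0.215  0.1147] yaw 25.67 t 26.575 q [13.7 37.2 76.9 -0.  65.8 78. ] F [ 0.7 -0.2  5.4] open 0.422
[-0.11425038 -0.26142985 -0.03681874]
```

Emit:
servo_tool --increments "0 0 0 0 0 0 -0.12; 0 0 0 0 0 0 -0.24; 0 0 0 0 0 0 -0.36; 0 0 0 0 0 0 -0.48; 0 0 0 0 0 0 -0.58"

```text
t: 27.2
eef_pos: [0.6308, 0.2149, 0.1146]
eef_rot: [[0.516, 0.856, 0.001], [0.856, -0.516, 0.0], [0.001, 0.001, -1.0]]
force: [0.3, -0.8, 5.4]
opening: 0.421
grip_force: 40.0
```

Emit:
servo_tool --increments "0 0 0 0 0 0 -0.12; 0 0 0 0 0 0 -0.24; 0 0 0 0 0 0 -0.36; 0 0 0 0 0 0 -0.48; 0 0 0 0 0 0 -0.54"

```text
t: 27.82
eef_pos: [0.631, 0.2148, 0.1147]
eef_rot: [[0.003, 1.0, 0.001], [1.0, -0.003, -0.0], [-0.0, 0.001, -1.0]]
force: [0.2, -1.7, 5.1]
opening: 0.421
grip_force: 40.0
```

```bash
python3 - <<'E'
from plan import *
plan([]);print(r.sense()["ft_torque"])
E
```

```text
start [0.631  0.2148 0.1147] yaw 89.83 t 27.825 q [13.7 37.2 76.9 -0.  65.8 13.9] F [ 0.2 -1.7  5.1] open 0.421
[-0.40060083 -0.35832819  0.0100892 ]
```

Twisted about 81° with no obstruction. Ease up until the lugs bear on the lips.

Emit:
servo_tool --increments "0 0 0 -1.5 0 0 -0.02; 0 0 0 -3 0 0 -0.02; 0 0 0 -4 0 0 -0.02; 0 0 0 -5 0 0 -0.02; 0 0 0 -5 0 0 -0.02"

```text
t: 28.45
eef_pos: [0.6304, 0.215, 0.1181]
eef_rot: [[-0.013, 1.0, -0.001], [1.0, 0.013, -0.0], [-0.0, -0.001, -1.0]]
force: [8.1, 2.6, -14.3]
opening: 0.424
grip_force: 39.9
```

The lugs bear on the lips at +4 mm, so the drum is locked. Relax and release.

Emit:
servo_tool --increments "0 0 0 1.2 0 0 0; 0 0 0 1.2 0 0 0; 0.5 0 0 1.2 0 0 0; 0.7 0 0 1.2 0 0 0; 0.7 0 0 1.2 0 0 0"

```text
t: 29.08
eef_pos: [0.6301, 0.2149, 0.1181]
eef_rot: [[-0.014, 1.0, -0.0], [1.0, 0.014, 0.0], [0.0, -0.0, -1.0]]
force: [-0.8, 0.8, -0.1]
opening: 0.68
grip_force: 0.0
```

Emit:
servo_tool --increments "0.8 0 0 0 0 0 0; 0.8 0 0 0 0 0 0; 0.8 0 0 0 0 0 0; 0.8 0 0 0 0 0 0"

```text
t: 29.58
eef_pos: [0.6304, 0.2149, 0.1181]
eef_rot: [[-0.014, 1.0, -0.0], [1.0, 0.014, -0.0], [-0.0, -0.0, -1.0]]
force: [0.8, 1.3, -0.0]
opening: 0.798
grip_force: 0.0
```

Emit:
servo_tool --increments "0.8 0 0 -15 0 0 0; 0.8 0 0 -40 0 0 0; 0.8 0 0 -80 0 0 0; 0.8 0 0 -130 0 0 0; 0.8 0 0 -150 0 0 0"

```text
t: 30.2
eef_pos: [0.6314, 0.2152, 0.2727]
eef_rot: [[-0.014, 1.0, 0.005], [1.0, 0.014, 0.001], [0.001, 0.005, -1.0]]
force: [0.4, -0.7, -0.2]
opening: 0.801
grip_force: 0.0
```

Emit:
servo_tool --increments "0.8 -40 -40 0 0 0 0; 0.8 -80 -80 0 0 0 0; 0.8 -120 -120 0 0 0 0; 0.8 -160 -160 0 0 0 0; 0.8 -160 -160 0 0 0 0"

```text
t: 30.82
eef_pos: [0.4704, 0.0509, 0.2694]
eef_rot: [[-0.012, 1.0, 0.001], [1.0, 0.012, -0.0], [-0.0, 0.0, -1.0]]
force: [0.8, 0.9, 0.1]
opening: 0.801
grip_force: 0.0
```

```bash
python3 - <<'E'
from plan import *
cs=[]
for n in("top","scene"):
    d=r.get_image(n);W=pts(d)
    x0,y0=proj(d,[[.63,.215,.12]])[0].astype(int);cs.append(cv2.resize(d["image"][y0-36:y0+36,x0-30:x0+30],(400,480),interpolation=2))
    m=(abs(W[...,0]-.63)<.06)&(abs(W[...,1]-.215)<.06)&(W[...,2]>.14)&(W[...,2]<.2);print(n,m.sum(),np.percentile(W[m][:,2],[50,95]),np.median(W[m],0))
cv2.imwrite("pics/l4.png",np.hstack(cs));plan([])
E
```

```text
top 181 [0.16168547 0.16933375] [0.62937867 0.21342643 0.16168547]
scene 160 [0.1566928  0.16618062] [0.61821293 0.21921712 0.1566928 ]
start [0.473  0.0525 0.2693] yaw 90.74 t 30.925 q [-0.9 12.8 92.7  0.  74.4 -1.6] F [-0.9  0.9 -0.7] open 0.797
```

View pics/l4.png

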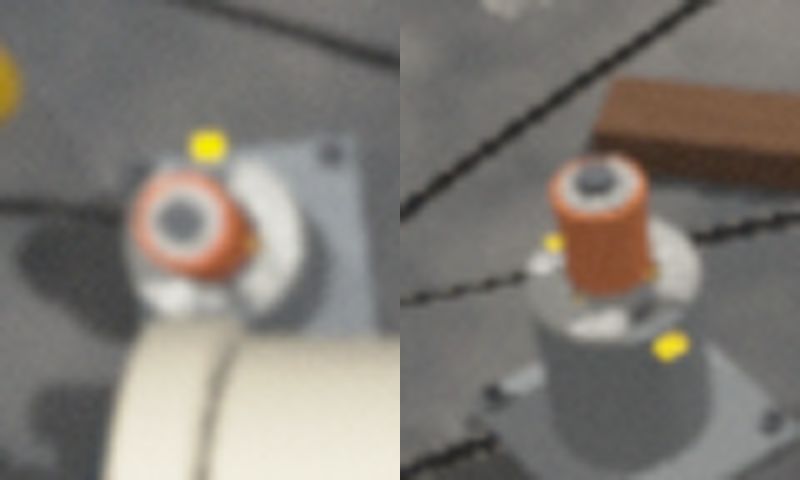

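The drum sits upright in the nose with its top at about 0.169 m (locked: 0.168, sprung out: 0.182). Brass shows at (250,243) in the top half and (650,270) in the scene half, under the lips and about 90° from the yellow tabs at (208,145) and (671,345).

```bash
python3 -c "
from rig import r
print(r.sign_off())"
```

```text
the job is handed in; nothing more can be done
None
```

I freed the drum with the orange wedge and locked it in the nearer spindle with a twist of about 81°; it stayed down when I let go, and the job was handed in at about 31 s.

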